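# Hang a freshly primed tube offcut on the drying stand with a loading bar

## Robot

A 6-joint arm with a two-finger parallel gripper is mounted at the origin on a cart in front of the work surface, level with it; the furniture and walls round the work are solid. World frame = base frame: x ahead of the robot, y to its left, z up, the work surface at z = 0. Lengths are in m, angles in degrees, forces in N, time in s.
With the tool pointing down it reaches from about 0.3 to 0.75 m from the base axis. Payload 8.5 kg.
Tool frame: the origin (TCP) lies at the centre of the arm's flange, where the gripper is bolted on; the fingertips stand 173 mm ahead of it and the grasp point (between the pads) lies env.pinch_z ahead of it (env.pinch_z is the distance from the TCP to the grasp point, in m); z points along the fingers, y is the line along which they close (so a half turn about z gives the same grasp; the last joint's range is limited). The gripper opens to 85 mm and grips with 20 to 120 N. Pads are 22 mm wide; open, the fingers measure 114 mm over their backs; the gripper's body (76 mm by 85 mm) begins 54 mm behind the grasp point. The pads swing forward as they close: fully open they stand 13 mm farther back than shut.
Start: joints at [64.956, 21.807, 74.336, -0, 83.858, -12.336], TCP at [0.121, 0.537, 0.405] pointing down, gripper open.
Joint ranges: [-178.18, 178.18], [-50.72, 133.34], [12.68, 142.11], [-81.47, 261.47], [9.98, 163.14], [-165.26, 165.26]. Speed limits (degrees/s): [136.94, 136.94, 180, 180, 180, 180].

## Interface

Orientations are given as a 3x3 rotation matrix whose columns are the frame's x, y, z axes.
In Python, from rig import env, get_image, job, spotter gives the robot as it stands. The module is installed in compiled form; this text tells all that it offers.
- The arm moves only by the shell command python3 -m creep 'ROWS' [FORCE]. ROWS is text: rows parted by semicolons, each of 7 numbers parted by spaces: the turn, a rotation vector about the tool's x, y, z in units of 8 degrees (1.0 is 8 degrees), then the shift along the tool's x, y, z in units of 30 mm (1.0 is 30 mm), then the finger opening in mm, from 0 to 85.4. A call has 1 to 12 rows; each row is the pose to reach, as a shift and turn from the pose commanded when the call began, along the tool's axes at that moment; what a row does not reach only later rows make up. A row lasts 1/10 s, in which the tool goes at most 50 mm and 8.59 degrees, less where a joint would pass 70% of its speed; a pose out of reach is approached as far as the arm can. A call with a gripper value outside its range is refused whole. The fingers move at their own pace and stop on an object; FORCE is the grip in N (left out, the last holds). Time passes only in rows, so rows that repeat a pose let the fingers close. It gives the time, the measured TCP pose, the force, the opening and the grip force at its end, in the units of the state.
- env.observe(): the state, without advancing time (a new reading comes with each control period).
- get_image(name): name is "side" or "top"; returns a dict with "image" (384x512x3 uint8, blue, green, red), "depth" (384x512 float32, m along the optical axis (not along the pixel's ray), 0 where there is no reading), "intrinsics" (3x3 intrinsics, pixels), "D" ([k1, k2, p1, p2, k3] as OpenCV has them; the pictures are not rectified), "view" (4x4, takes a point from world to camera coordinates). Camera axes: x right, y up, looking along -z (the intrinsics and any distortion apply to the point x, -y, -z); pixel columns grow to the right and rows downward; lengths in m; the calibration is good to about 2 mm. A picture is of the moment at which its call begins.
- job.close_job(): hands the job in; it is judged then, once.
Trained networks look in a picture, given as the dict that the camera call returned (one of the last four; its "shot" number tells which), for a name from the list of things; names that differ only in an ending like _2 or _b are one class to them, and where a whole thing is asked for, a point or a joint stands for the part that bears it (a point fixed in the world has none). Each returns a list of dicts, best first, with "p" (0 to 1); they miss things now and then, are a little off and sometimes report something else, mostly with a low value. They report only what shows in the picture. A call takes as long as a camera call. They do not tell look-alikes from the thing itself.
- spotter.boxes_of(label, picture): "xy" ([column, row] in pixels, amid what is visible of it).
The state is a dict: "time_s": time; "q": joint angles; "qvel": joint speeds; "joint_efforts": joint torques, N m; "position": TCP position; "tool_rot": TCP orientation; "ft_force": force on the tool from outside, world axes, zero at the start; "wrist_torque": the same for the moment, N m; "grip_width": finger opening in m; "gripper_force": force on a finger pad.
Only numpy, scipy, OpenCV 4.12 (cv2) and the standard library are available. Lean on these libraries where they do the work, as an engineer would, in place of code of your own. Each camera call takes 0.05 s, during which the arm holds its last target. There are 200 camera calls.

## Task

The short square tube offcut has just been primed and must not be touched by the gripper or arm, only by the bar. Pick up the loading bar by its handle, push it through the tube's bore, lift the tube on it, and lay the bar into the two notches of the drying stand so that the tube hangs between the uprights; then let go. Leave the longer box-section offcut beside it where it lies.

Things in the scene. Friction and masses are not known exactly. Their poses are not given: they have to be found in the camera images.
- bar: Loading bar, loose, 0.12 kg, 248 mm long, lying level: steel bar 12 mm thick, square wooden handle (24 x 24 mm), end disc 24 mm wide. Origin on the bar's axis (12 mm above the bench at start); x runs along it, from handle to disc, at start roughly to world +y: handle x -146 to -100 mm (grip at -123, across y), 24 mm collar to -96, bare bar to +96, disc to +102 mm.
- tube: Short aluminium square tube lying with its bore level, both ends open: 60 x 60 mm outside, wall 3 mm (bore 54 x 54), 70 mm long, 0.11 kg, two drill spots on top. Origin at the bore's centre (30 mm above the bench at start), x along the bore, z up. Hanging on the bar its origin is 21 mm below the bar's axis. It may have swapped places with the longer offcut.
- stand: Grey drying stand, fixed: base 190 x 80 x 8 mm, two 10 mm thick uprights at x = -70 and +70 mm with V notches open upward (60 degrees, 42 mm wide at top, tips at z 120 mm). Origin under the base's centre, x along the line through the notches, z up. A seated bar's axis is at z 95 mm, its origin within 20 mm of the stand's middle, either way round: handle and disc outside the uprights.
- box_offcut: Bystander: longer steel box-section offcut, loose, 125 x 75 x 70 mm, lying on the bench near the tube. Origin at the centre of its underside, x along its length. Leave it alone.
Not all that is in view belongs to the job. Several things have the shape of the tube; the one meant has the colours described above.

How it is judged (in metres and radians):
On the way, in this order (a step that is already met when the one before it is completed fails the run):
1. the bar is threaded through the tube's bore (angle between the x axis of tube and the x axis of bar, either way round below 0.3 rad and x of tube in the frame of bar between -0.06 and 0.06 m and y of tube in the frame of bar between -0.028 and 0.028 m and z of tube in the frame of bar between -0.028 and 0.028 m), for 0.1 s.
2. the tube is lifted well off the bench on the bar (all of step 1 and height (world z) of tube above 0.1 m), for 0.2 s.
At the end, for the whole second after the job is handed in: Bar seated in both notches (origin within 30 mm along, 12 mm across, 10 mm in height of its seat; 10 degrees; either way round); tube hanging on it between the uprights (origin within 40 mm along, 25 mm across, 60 to 88 mm above the bench; 20 degrees); both at rest (x of bar in the frame of stand between -0.03 and 0.03 m and y of bar in the frame of stand between -0.012 and 0.012 m and z of bar in the frame of stand between 0.085 and 0.105 m and angle between the x axis of bar and the x axis of stand, either way round below 0.17 rad and x of tube in the frame of stand between -0.04 and 0.04 m and y of tube in the frame of stand between -0.025 and 0.025 m and z of tube in the frame of stand between 0.06 and 0.088 m and angle between the x axis of tube and the x axis of stand, either way round below 0.35 rad and linear speed of each of bar, tube below 0.03 m/s); the robot touches nothing.
It fails at once if the gripper or arm touches the freshly primed tube (contact force between any of the fingers, the arm and tube above 0.5 N).
It fails at once if the longer box-section offcut is moved by more than 20 mm (distance of box_offcut from where it was at the start of the episode above 0.02 m).
It also fails if it takes over 64 s, if anything falls off the work surface, if the arm or the gripper's body presses on something with over 40 N, if the wrist force passes 120 N, or if a joint passes its speed limit or range.

## Working session

There is one attempt and no reset: what is moved stays moved. The work goes in short steps, Python scripts to look and compute and a shell command to move; the robot and the scene stay as the last step left them, time stands still between calls to the robot, and variables do not carry over. Pictures are saved under pics/ and viewed, at most 10 in all, crops included, and the job is handed in when it is done.

```bash
mkdir -p pics; cat > h.py <<'E'
import numpy as np, cv2
from rig import env, get_image, job, spotter
def pts(p):
    """world point map HxWx3 (nan where no depth)"""
    d=p["depth"]; h,w=d.shape
    u,v=np.meshgrid(np.arange(w),np.arange(h))
    n=cv2.undistortPoints(np.stack([u,v],-1).reshape(-1,1,2).astype(np.float64),p["intrinsics"],np.array(p["D"],float)).reshape(h,w,2)
    c=np.stack([n[...,0]*d,-n[...,1]*d,-d],-1)
    M=np.linalg.inv(p["view"]); W=c@M[:3,:3].T+M[:3,3]
    W[d<=0]=np.nan
    return W
E
python3 - <<'E'
from h import *
np.set_printoptions(precision=3,suppress=True)
for n in("side","top"):
    p=get_image(n); W=pts(p); cv2.imwrite(f"pics/{n}1.png",p["image"]); np.savez(f"{n}1.npz",W=W,im=p["image"])
    print(n,np.linalg.inv(p["view"])[:3])
    for l in("bar","tube","stand","box_offcut"):
        for r in spotter.boxes_of(l,p)[:4]:
            x,y=map(int,r["xy"]); print(l,round(r["p"],2),x,y,W[y,x])
s=env.observe(); print(env.pinch_z,s)
E
```

```text
side [[ 0.857  0.316 -0.406 -0.029]
 [-0.515  0.528 -0.675 -0.841]
 [ 0.001  0.788  0.615  0.854]]
bar 0.85 277 294 [ 0.369 -0.271  0.016]
tube 0.86 317 251 [ 0.5  -0.24  0.06]
tube 0.72 292 223 [ 0.505 -0.127  0.059]
stand 0.73 205 162 [0.466 0.298 0.009]
box_offcut 0.84 261 188 [0.504 0.022 0.073]
top [[-0.027  0.996 -0.08   0.427]
 [-0.999 -0.026  0.019  0.061]
 [ 0.017  0.081  0.997  0.943]]
bar 0.79 358 241 [ 0.387 -0.213  0.   ]
tube 0.78 365 188 [ 0.516 -0.218  0.062]
tube 0.72 312 191 [ 0.512 -0.091  0.058]
tube 0.6 278 142 [ 0.634 -0.013  0.057]
stand 0.6 155 213 [0.472 0.298 0.009]
box_offcut 0.66 252 185 [0.529 0.053 0.073]
0.1547 {'time_s': 0.5, 'q': array([ 64.957,  21.806,  74.339,  -0.   ,  83.858, -12.336]), 'qvel': array([-0.036, -0.035, -0.032,  0.034,  0.122,  0.019]), 'joint_efforts': array([ -0.002, -44.804, -23.134,  -0.   ,   0.001,   0.   ]), 'position': array([0.121, 0.536, 0.405]), 'tool_rot': array([[-0.976,  0.22 , -0.   ],
       [ 0.22 ,  0.976, -0.   ],
       [ 0.   , -0.   , -1.   ]]), 'ft_force': array([0.519, 0.264, 0.823]), 'wrist_torque': array([-0.   , -0.006,  0.028]), 'gripper_force': 0.0, 'grip_width': 0.08516679325098796}
```

```bash
python3 - <<'E'
import cv2
a=cv2.imread("pics/top1.png")
c=cv2.resize(a[90:310,90:420],None,fx=2.4,fy=2.4,interpolation=cv2.INTER_CUBIC)
cv2.imwrite("pics/topc.png",c)
E
```

```text
(no output)
```

View pics/topc.png

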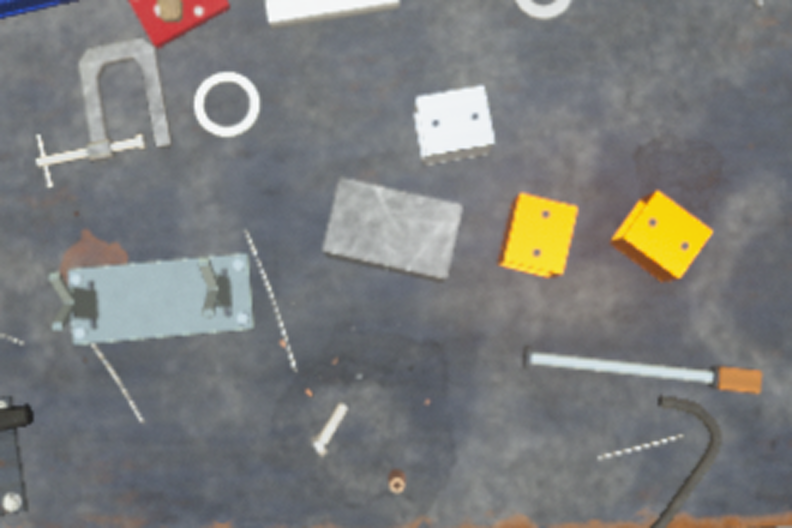

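View pics/side1.png

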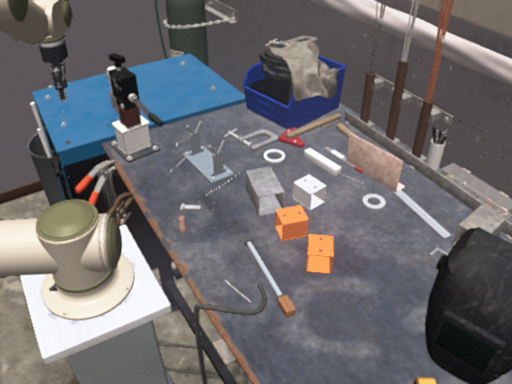

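The things shaped like the tube in the top picture are white/silver at (278,142), orange at (312,191) and orange at (365,188). "Aluminium" fits only the silver one, since the two orange ones are painted alike. I'll confirm that in an enlarged crop.

```bash
python3 - <<'E'
import cv2, numpy as np
a=cv2.imread("pics/side1.png"); b=cv2.imread("pics/top1.png")
f=lambda im:cv2.resize(im,(390,390),interpolation=cv2.INTER_CUBIC)
cv2.imwrite("pics/cmp.png",np.hstack([f(a[165:275,240:350]),f(b[115:215,245:345])]))
np.set_printoptions(precision=3,suppress=True)
for n in("top","side"):
    z=np.load(n+"1.npz");W=z["W"];im=z["im"].astype(int)
    hsv=cv2.cvtColor(z["im"],cv2.COLOR_BGR2HSV)
    def rect(m,name):
        P=W[m][:,:2]; P=P[~np.isnan(P).any(1)]
        r=cv2.minAreaRect(P.astype(np.float32)*1000); print(n,name,len(P),np.round(r[0],1),np.round(r[1],1),round(r[2],1),"zmed",np.nanmedian(W[m][:,2]))
    def reg(x0,x1,y0,y1,z0,z1): return (W[...,0]>x0)&(W[...,0]<x1)&(W[...,1]>y0)&(W[...,1]<y1)&(W[...,2]>z0)&(W[...,2]<z1)
    rect(reg(.57,.7,-.07,.06,.045,.075),"white")
    rect(reg(.57,.7,-.07,.06,.01,.075),"white all")
    rect(reg(.43,.6,-.15,-.06,.045,.075),"or1")
    rect(reg(.45,.6,-.29,-.155,.045,.075),"or2")
    rect(reg(.43,.6,-.05,.12,.06,.085),"box")
    rect(reg(.36,.58,.18,.42,.003,.016),"base")
    rect(reg(.36,.58,.17,.44,.09,.13),"notch")
    m=reg(.36,.58,.17,.44,.10,.13)
    for mm in (m&(W[...,1]<.3),m&(W[...,1]>=.3)): print(" upr",np.nanmean(W[mm],0),np.nanmin(W[mm],0),np.nanmax(W[mm],0))
    m=reg(.3,.43,-.31,-.01,.005,.035); rect(m,"bar"); 
    o=(hsv[...,1]>110)&m; rect(o,"handle"); rect(m&~o,"steel"); print(np.nanpercentile(W[m&~o][:,2],[10,50,90]))
E
```

```text
top white 731 [628.3   8.3] [ 72.8 132.2] 21.3 zmed 0.060100399290216044
top white all 809 [628.3   8.3] [ 72.8 132.1] 21.3 zmed 0.05991962002964557
top or1 745 [521.5 -98.9] [60.8 70.1] 74.7 zmed 0.059940026980599526
top or2 762 [ 517.4 -225.8] [70.9 61.2] 51.8 zmed 0.059953583410308764
top box 1681 [529.7  49.4] [125.   75.2] 75.7 zmed 0.07011343973813478
top base 2347 [470.1 299.5] [219.6 237.6] 0.1 zmed 0.00787977083364777
top notch 219 [468.5 294.4] [ 53.4 150.8] 3.3 zmed 0.10747898109627929
 upr [0.474 0.224 0.112] [0.446 0.218 0.1  ] [0.499 0.23  0.123]
 upr [0.466 0.363 0.111] [0.44  0.357 0.1  ] [0.491 0.371 0.122]
top bar 704 [ 365.4 -168.6] [280.5 120.2] 87.6 zmed 0.016981789855506635
top handle 95 [ 369.6 -297. ] [24.6 22.7] 82.7 zmed 0.02377962911255116
top steel 609 [ 365.4 -168.5] [280.4 120.2] 87.6 zmed 0.016308375588331425
[0.013 0.016 0.02 ]
side white 426 [629.9   6.4] [ 74.3 134. ] 20.4 zmed 0.06077529421209671
side white all 685 [629.9   6.2] [ 74.3 134.4] 20.4 zmed 0.05805041480566042
side or1 540 [523.  -98.2] [69.6 70.5] 75.0 zmed 0.06059920170841121
side or2 532 [ 519.2 -227.1] [75.4 59.4] 50.5 zmed 0.060559464411342245
side box 781 [531.5  50.4] [129.  76.] 76.1 zmed 0.07091065915069594
side base 868 [470.1 283.8] [218.5 207. ] 0.7 zmed 0.007490875867136537
side notch 135 [469.7 291.9] [ 55.8 160.2] 4.3 zmed 0.10583545593518229
 upr [0.476 0.221 0.11 ] [0.447 0.211 0.1  ] [0.5   0.228 0.118]
 upr [0.468 0.361 0.11 ] [0.437 0.354 0.1  ] [0.492 0.373 0.12 ]
side bar 679 [ 364.  -161.2] [296.4 117.4] 87.7 zmed 0.016817994349662246
side handle 95 [ 369.2 -297.4] [27.9 21.1] 78.7 zmed 0.023802643645663868
side steel 584 [ 364.  -161.1] [296.3 117.4] 87.7 zmed 0.01623471615976252
[0.011 0.016 0.02 ]
```

View pics/cmp.png

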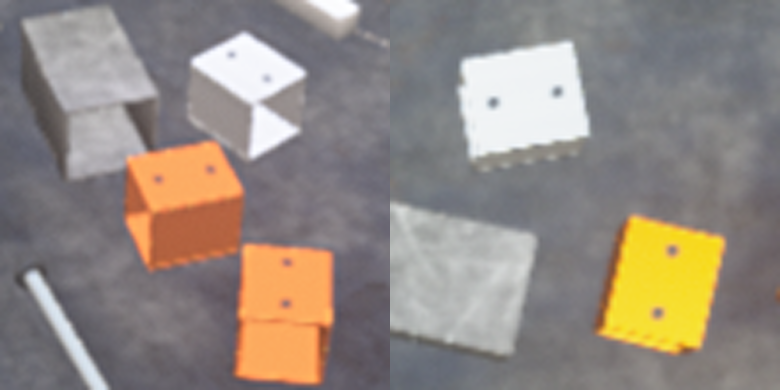

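The crop shows three open tubes with two spots each. The silver-white one at top (278,142) / side (309,190) is the only one with bare aluminium colour, so it is the tube. Its bore runs roughly along y and its open end faces −y. Next I'll fit the exact poses.

```bash
python3 - <<'E'
from h import *
np.set_printoptions(precision=3,suppress=True)
for n in("top","side"):
    z=np.load(n+"1.npz");W=z["W"];hsv=cv2.cvtColor(z["im"],cv2.COLOR_BGR2HSV)
    def reg(x0,x1,y0,y1,z0,z1): return (W[...,0]>x0)&(W[...,0]<x1)&(W[...,1]>y0)&(W[...,1]<y1)&(W[...,2]>z0)&(W[...,2]<z1)
    def blob(m,seed):
        k,l,s,c=cv2.connectedComponentsWithStats(m.astype(np.uint8)); j=l[seed[1],seed[0]] if l[seed[1],seed[0]] else 1+np.argmax(s[1:,4]); return l==j
    def rect(m,name):
        P=W[m][:,:2]; r=cv2.minAreaRect(P.astype(np.float32)*1000); print(n,name,len(P),np.round(r[0],1),np.round(r[1],1),round(r[2],1))
    tm=blob(reg(.57,.7,-.07,.06,.053,.068),(278,142) if n=="top" else (309,185)); rect(tm,"tube top")
    sp=cv2.erode(tm.astype(np.uint8),np.ones((3,3)))>0
    # bar
    m=reg(.3,.45,-.36,-.03,.006,.035)
    m=blob(m,(340,240) if n=="top" else (265,270)); 
    P=W[m]; o=(hsv[...,1]>110)&m
    vx,vy,x0,y0=cv2.fitLine(P[:,:2].astype(np.float32),cv2.DIST_HUBER,0,.001,.001).ravel()
    if vy<0: vx,vy=-vx,-vy
    s=(P[:,:2]-[x0,y0])@[vx,vy]; rect(o,"handle")
    a,b=np.percentile(s,[.3,99.7]); c=np.array([x0,y0]); d=np.array([vx,vy])
    print("bar",c+a*d,c+b*d,"len",b-a,"ang",np.degrees(np.arctan2(vy,vx)),"origin",c+d*(b-.102),c+d*(a+.146))
    # tall things
    t=(W[...,2]>.13)&(W[...,2]<.7)&(np.hypot(W[...,0],W[...,1])>.25)&(np.hypot(W[...,0],W[...,1])<.95)
    k,l,st,c=cv2.connectedComponentsWithStats(t.astype(np.uint8))
    for j in range(1,k):
        if st[j,4]>40: q=W[l==j]; print(" tall",np.round(c[j]),q.min(0),q.max(0))
E
```

```text
top tube top 711 [638.6 -16.6] [60.6 70.4] 8.4
top handle 160 [ 368.4 -306. ] [42.6 22.8] 82.0
bar [ 0.367 -0.327] [ 0.397 -0.085] len 0.24448206305396675 ang 82.821815 origin [ 0.384 -0.186] [ 0.385 -0.182]
 tall [86. 38.] [0.797 0.307 0.13 ] [0.892 0.512 0.247]
 tall [28. 82.] [0.756 0.543 0.131] [0.774 0.556 0.161]
 tall [500. 124.] [ 0.537 -0.536  0.13 ] [ 0.752 -0.471  0.23 ]
 tall [ 39. 291.] [0.278 0.376 0.13 ] [0.372 0.586 0.279]
side tube top 375 [639.6 -17.6] [65.1 74.2] 8.6
side handle 219 [ 367.6 -307.8] [48.8 21.6] 81.2
bar [ 0.364 -0.332] [ 0.398 -0.085] len 0.2494548193918127 ang 82.08571 origin [ 0.384 -0.186] [ 0.384 -0.187]
 tall [46. 35.] [-0.01  0.25  0.24] [0.193 0.591 0.587]
 tall [126.  91.] [0.267 0.374 0.13 ] [0.371 0.594 0.325]
 tall [289.  74.] [0.796 0.305 0.13 ] [0.892 0.509 0.247]
 tall [475. 298.] [ 0.503 -0.712  0.13 ] [ 0.677 -0.486  0.281]
```

```bash
cat > go.py <<'E'
import sys
from h import *
from scipy.spatial.transform import Rotation as R
# args: grasp/TCP x y z (TCP), yaw of tool x
x,y,z,yaw=map(float,sys.argv[1:5]); s=env.observe(); T=s["tool_rot"]
a=np.radians(yaw); G=np.array([[np.cos(a),np.sin(a),0],[np.sin(a),-np.cos(a),0],[0,0,-1.]])
d=T.T@(np.array([x,y,z])-s["position"])*1000/30
r=R.from_matrix(T.T@G).as_rotvec(degrees=True)/8
print("row",np.round(r,2),np.round(d,3),"dist",np.linalg.norm(d)*30,"q",np.round(s["q"],1),"t",s["time_s"])
E
python3 -m creep '0 0 1 0 0 -2 85; 0 0 2 0 0 -4 85; 0 0 3 0 0 -4 85; 0 0 4 -1.2 -1.3 -4 85; 0 0 5 -2.4 -2.6 -4 85; 0 0 6 -3.6 -3.9 -4 85; 0 0 7 -4.8 -5.2 -4 85; 0 0 8 -6 -6.5 -4 85; 0 0 9 -7.2 -7.8 -4 85; 0 0 10 -8.4 -9.1 -4 85; 0 0 10.6 -9.6 -10.4 -4 85; 0 0 10.6 -10.8 -11.7 -4 85' && python3 go.py .3675 -.308 .30 82.3
```

```text
time_s: 1.7
position: [0.3462, 0.1449, 0.525]
tool_rot: [[0.133, 0.991, 0.001], [0.991, -0.133, 0.0], [0.0, 0.001, -1.0]]
ft_force: [2.0, 0.6, 0.6]
grip_width: 0.0849
gripper_force: 0.0
row [ 0.01 -0.    0.01] [-14.869   2.704   7.5  ] dist 506.1409936899692 q [ 4.5 -0.5 83.3  0.  97.2 12.1] t 1.7
```

```bash
python3 -m creep '0 0 0 -1.5 .3 .7 85; 0 0 0 -3 .6 1.4 85; 0 0 0 -4.5 .8 2.1 85; 0 0 0 -6 1.1 2.8 85; 0 0 0 -7.5 1.4 3.5 85; 0 0 0 -9 1.6 4.2 85; 0 0 0 -10.5 1.9 5 85; 0 0 0 -12 2.2 6 85; 0 0 0 -13.5 2.5 7 85; 0 0 0 -14.9 2.7 7.5 85; 0 0 0 -14.9 2.7 7.5 85; 0 0 0 -14.9 2.7 7.5 85' && python3 go.py .3675 -.308 .176 82.3
```

```text
time_s: 2.9
position: [0.3677, -0.3079, 0.299]
tool_rot: [[0.133, 0.991, -0.001], [0.991, -0.133, 0.001], [0.001, -0.001, -1.0]]
ft_force: [0.7, 0.0, 0.9]
grip_width: 0.0849
gripper_force: 0.0
row [-0.01 -0.01  0.01] [-9.000e-03 -2.000e-03  4.101e+00] dist 123.02423807039672 q [-54.1  21.4  94.8   0.   63.9 -46.5] t 2.9
```

```bash
python3 -m creep '0 0 0 0 0 1.2 85; 0 0 0 0 0 2.4 85; 0 0 0 0 0 3.4 85; 0 0 0 0 0 4 85; 0 0 0 0 0 4.1 85; 0 0 0 0 0 4.1 60; 0 0 0 0 0 4.1 40; 0 0 0 0 0 4.1 10; 0 0 0 0 0 4.1 10; 0 0 0 0 0 4.1 10; 0 0 0 0 0 4.1 10; 0 0 0 0 0 4.1 10' 110
```

```text
time_s: 4.1
position: [0.3679, -0.307, 0.1779]
tool_rot: [[0.131, 0.991, 0.001], [0.991, -0.131, -0.001], [-0.001, 0.001, -1.0]]
ft_force: [-1.2, 2.2, 11.6]
grip_width: 0.0215
gripper_force: 108.6
```

```bash
python3 -m creep '0 0 0 0 0 -.5 10; 0 0 0 0 0 -1 10; 0 0 0 0 0 -2 10; 0 0 0 0 0 -3 10; 0 0 0 0 0 -4 10; 0 0 0 0 0 -4 10; 0 0 0 0 0 -4 10' 115
python3 - <<'E'
from h import *
p=get_image("side"); W=pts(p); cv2.imwrite("pics/s2.png",p["image"][180:340,180:400].repeat(3,0).repeat(3,1)); np.save("s2.npy",W)
t=get_image("top"); V=pts(t); print(env.observe()["position"])
m=(V[...,0]>.3)&(V[...,0]<.45)&(V[...,1]>-.24)&(V[...,1]<-.05)&(V[...,2]>.06)
P=V[m];print(len(P))
for a in np.arange(-.24,-.06,.02):
    q=P[(P[:,1]>a)&(P[:,1]<a+.02)]
    if len(q): print(round(a+.01,3),np.round(np.median(q,0),4),len(q))
E
```

```text
time_s: 4.8
position: [0.3677, -0.3067, 0.2968]
tool_rot: [[0.131, 0.991, 0.0], [0.991, -0.131, -0.001], [-0.001, 0.001, -1.0]]
ft_force: [-0.7, 0.0, -1.5]
grip_width: 0.0215
gripper_force: 113.0
[ 0.3676832  -0.30672504  0.29574725]
7926
-0.23 [ 0.3718 -0.2296  0.4573] 1218
-0.21 [ 0.3584 -0.2096  0.4644] 1253
-0.19 [ 0.3397 -0.1899  0.4665] 1348
-0.17 [ 0.326  -0.1714  0.494 ] 1291
-0.15 [ 0.3127 -0.1504  0.5182] 982
-0.13 [ 0.3045 -0.1341  0.5256] 437
-0.11 [ 0.3931 -0.11    0.1344] 50
-0.09 [ 0.3135 -0.085   0.6465] 165
-0.07 [ 0.3205 -0.0674  0.6619] 600
```

View pics/s2.png

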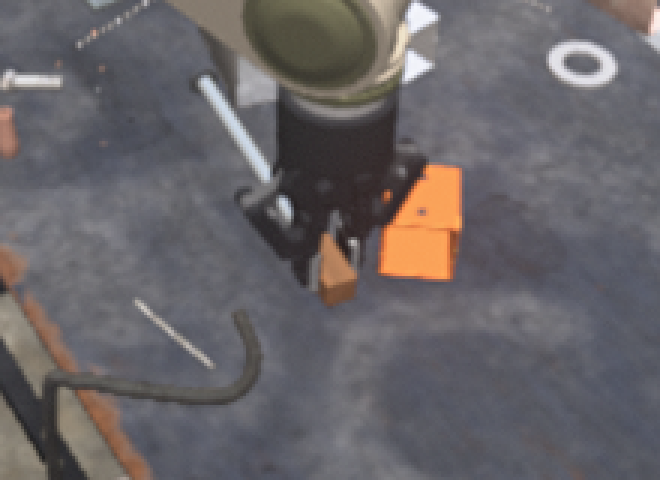

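The bar is in the grip: its handle is between the fingers at crop (335,270) and its disc end shows at (205,80). I'll measure the held bar against the tool.

```bash
cat > bar.py <<'E'
from h import *
def barfit(p,W,s,L=.225):
    """held bar points in tool frame: z-down offset from TCP and lateral offset, vs distance along tool x"""
    q=(W-s["position"])@s["tool_rot"]
    m=(q[...,0]>.04)&(q[...,0]<.25)&(abs(q[...,1])<.03)&(q[...,2]>.145)&(q[...,2]<.185)
    P=q[m]; a=np.polyfit(P[:,0],P[:,1],1); b=np.polyfit(P[:,0],P[:,2],1)
    print("n",len(P),"reach %.3f..%.3f"%(P[:,0].min(),P[:,0].max()),"lat@0 %.4f @.123 %.4f @.225 %.4f"%tuple(np.polyval(a,[0,.123,.225])),"z@.05 %.4f @.2 %.4f"%tuple(np.polyval(b,[.05,.2])),"slopes deg",np.degrees(np.arctan([a[0],b[0]])))
    return P
if __name__=="__main__":
    for n in("side","top"):
        p=get_image(n); barfit(p,pts(p),env.observe())
E
python3 bar.py; python3 go.py .657 -.30 .297 98.5
```

```text
n 281 reach 0.049..0.227 lat@0 -0.0011 @.123 -0.0003 @.225 0.0004 z@.05 0.1611 @.2 0.1605 slopes deg [ 0.39467041 -0.21070557]
n 476 reach 0.041..0.225 lat@0 0.0025 @.123 0.0008 @.225 -0.0006 z@.05 0.1614 @.2 0.1609 slopes deg [-0.78348356 -0.15721372]
row [-0.01 -0.01 -2.  ] [ 1.486  9.528 -0.056] dist 289.2940767284761 q [-54.   21.6  95.1   0.   63.4 -46.5] t 5.0
```

```bash
python3 go.py .681 -.299 .297 98.5; python3 -m creep '0 0 -.3 .2 1.5 0 10; 0 0 -.6 .4 3 0 10; 0 0 -.9 .7 4.5 0 10; 0 0 -1.2 1 6 0 10; 0 0 -1.5 1.2 7.5 0 10; 0 0 -1.8 1.5 9 0 10; 0 0 -2.0 1.6 10.1 0 10; 0 0 -2.0 1.6 10.3 0 10; 0 0 -2.0 1.6 10.3 0 10; 0 0 -2.0 1.6 10.3 0 10' ; python3 go.py .681 -.299 .196 98.5
```

```text
row [-0.01 -0.01 -2.  ] [ 1.624 10.317 -0.057] dist 313.3110801268783 q [-54.   21.6  95.1   0.   63.4 -46.5] t 5.0
time_s: 6.0
position: [0.6797, -0.3, 0.296]
tool_rot: [[-0.147, 0.989, -0.002], [0.989, 0.147, 0.001], [0.001, -0.001, -1.0]]
ft_force: [-0.3, 0.4, -1.2]
grip_width: 0.0217
gripper_force: 113.2
row [-0.01 -0.01 -0.01] [0.025 0.051 3.335] dist 100.0518675324031 q [-32.9  46.4  46.5  -0.   87.2 -41.4] t 6.0
```

```bash
python3 -m creep '0 0 0 0 0 1 10; 0 0 0 0 0 2 10; 0 0 0 0 0 3 10; 0 0 0 0 0 3.34 10; 0 0 0 0 .05 3.34 10; 0 0 0 0 .05 3.34 10; 0 0 0 0 .05 3.34 10'
cat > chk.py <<'E'
from h import *
from bar import barfit
s=env.observe()
for n in("side","top"):
    p=get_image(n); W=pts(p); P=barfit(p,W,s); cv2.imwrite(f"pics/{n}_last.png",p["image"])
    m=((W[...,0]>.57)&(W[...,0]<.7)&(W[...,1]>-.075)&(W[...,1]<.05)&(W[...,2]>.053)&(W[...,2]<.068)).astype(np.uint8)
    k,l,st,c=cv2.connectedComponentsWithStats(m); j=1+np.argmax(st[1:,4]); r=cv2.minAreaRect(W[l==j][:,:2].astype(np.float32)*1000); print(n,"tube",st[j,4],r)
    ang=np.radians(r[2]); w,h=r[1]; a=ang if w>h else ang+np.pi/2
    d=np.array([np.cos(a),np.sin(a)]); d*=np.sign(d[1]); ex=s["tool_rot"][:2,0]
    c=np.array(r[0])/1000-s["position"][:2]
    print(" tube in tool x,y:",c@s["tool_rot"][:2,0],c@s["tool_rot"][:2,1],"angle err deg",np.degrees(np.arctan2(d[1],d[0])-np.arctan2(ex[1],ex[0])))
E
python3 chk.py
```

```text
time_s: 6.7
position: [0.6822, -0.2997, 0.1988]
tool_rot: [[-0.148, 0.989, 0.003], [0.989, 0.148, -0.002], [-0.002, 0.002, -1.0]]
ft_force: [0.0, -0.3, 0.3]
grip_width: 0.0215
gripper_force: 113.2
n 316 reach 0.040..0.250 lat@0 -0.0009 @.123 -0.0007 @.225 -0.0005 z@.05 0.1622 @.2 0.1612 slopes deg [ 0.09466246 -0.38577666]
side tube 382 ((640.7093505859375, -16.983470916748047), (65.4977035522461, 72.16551971435547), 8.670825004577637)
 tube in tool x,y: 0.28577485007426706 0.000738630257457545 angle err deg 0.18505099250391538
n 270 reach 0.041..0.186 lat@0 -0.0000 @.123 0.0001 @.225 0.0002 z@.05 0.1616 @.2 0.1618 slopes deg [0.05150517 0.0887169 ]
top tube 573 ((638.4338989257812, -16.48760223388672), (60.340084075927734, 69.82401275634766), 9.054777145385742)
 tube in tool x,y: 0.2866010626151013 -0.0014387273402183998 angle err deg 0.5690031333120252
```

```bash
python3 -m creep '0 0 0 .5 0 0 10; 0 0 0 1 0 0 10; 0 0 0 1.5 0 0 10; 0 0 0 2 0 0 10; 0 0 0 2.5 0 0 10; 0 0 0 3 0 0 10; 0 0 0 3.5 0 0 10; 0 0 0 4 0 0 10; 0 0 0 4.5 0 0 10; 0 0 0 5 0 0 10; 0 0 0 5.4 0 0 10; 0 0 0 5.4 0 0 10' && python3 -m creep '0 0 0 0 0 0 10; 0 0 0 0 0 0 10'; python3 chk.py; python3 -c "
import cv2,numpy as np
a=cv2.imread('pics/side_last.png')[130:290,220:400];b=cv2.imread('pics/top_last.png')[90:250,230:410]
cv2.imwrite('pics/ins.png',cv2.resize(np.hstack([a,b]),None,fx=2.2,fy=2.2))"
```

```text
time_s: 8.0
position: [0.658, -0.1375, 0.1966]
tool_rot: [[-0.149, 0.989, -0.0], [0.989, 0.149, 0.0], [0.0, -0.0, -1.0]]
ft_force: [-0.4, 0.7, -1.0]
grip_width: 0.0214
gripper_force: 113.2
time_s: 8.2
position: [0.6582, -0.1399, 0.1965]
tool_rot: [[-0.147, 0.989, 0.0], [0.989, 0.147, -0.0], [-0.0, 0.0, -1.0]]
ft_force: [0.7, -0.1, -1.2]
grip_width: 0.0218
gripper_force: 113.2
n 373 reach 0.043..0.226 lat@0 -0.0083 @.123 -0.0105 @.225 -0.0123 z@.05 0.1650 @.2 0.1627 slopes deg [-1.01738454 -0.87050758]
side tube 374 ((641.4630737304688, -16.65838623046875), (66.03514099121094, 75.00174713134766), 9.606822967529297)
 tube in tool x,y: 0.12438117308312893 0.0016109928256388458 angle err deg 1.1524047263671462
n 218 reach 0.050..0.225 lat@0 0.0005 @.123 -0.0002 @.225 -0.0008 z@.05 0.1619 @.2 0.1607 slopes deg [-0.350891   -0.43428136]
top tube 716 ((638.6757202148438, -16.57888412475586), (61.14178466796875, 70.28570556640625), 8.914769172668457)
 tube in tool x,y: 0.12486961504895791 -0.0011343822017709474 angle err deg 0.4603509315063076
```

View pics/ins.png

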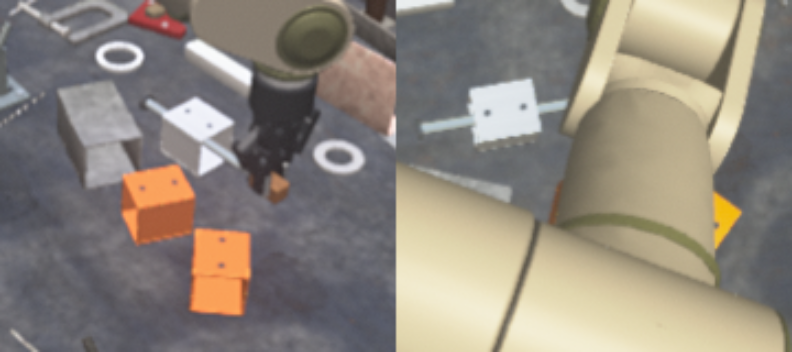

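The bar is through the silver tube: the disc shows beyond it at (150,103) in the side half and at (425,128) in the top half. Next I'll lift gently.

```bash
python3 -m creep '0 0 0 0 0 -.4 10; 0 0 0 0 0 -.6 10; 0 0 0 0 0 -.8 10; 0 0 0 0 0 -1 10; 0 0 0 0 0 -1.3 10; 0 0 0 0 0 -1.7 10; 0 0 0 0 0 -2.2 10; 0 0 0 0 0 -2.8 10; 0 0 0 0 0 -3.5 10; 0 0 0 0 0 -4.3 10; 0 0 0 0 0 -5.1 10; 0 0 0 0 0 -5.8 10' 118 && python3 -m creep '0 0 0 0 0 -.3 10; 0 0 0 0 0 -.3 10; 0 0 0 0 0 -.3 10; 0 0 0 0 0 -.3 10'; python3 bar.py; python3 go.py .477 .171 .375 93.2
```

```text
time_s: 9.5
position: [0.6579, -0.1391, 0.3728]
tool_rot: [[-0.148, 0.989, 0.001], [0.989, 0.148, -0.001], [-0.001, 0.001, -1.0]]
ft_force: [0.1, -0.6, -1.3]
grip_width: 0.0213
gripper_force: 116.0
time_s: 9.9
position: [0.6581, -0.1393, 0.3781]
tool_rot: [[-0.148, 0.989, -0.002], [0.989, 0.148, 0.001], [0.001, -0.002, -1.0]]
ft_force: [-0.3, -0.4, -2.3]
grip_width: 0.0216
gripper_force: 116.0
n 658 reach 0.041..0.223 lat@0 -0.0039 @.123 -0.0049 @.225 -0.0057 z@.05 0.1625 @.2 0.1627 slopes deg [-0.46024534  0.05284415]
n 1345 reach 0.050..0.225 lat@0 -0.0007 @.123 -0.0009 @.225 -0.0011 z@.05 0.1575 @.2 0.1593 slopes deg [-0.09872006  0.69897586]
row [-0.01 -0.01  0.66] [11.122 -4.444  0.132] dist 359.3334377041581 q [-22.   35.5  54.7  -0.   89.8 -30.5] t 10.0
```

```bash
python3 -m creep '0 0 0 .1 0 0 10; 0 0 0 .3 -.1 0 10; 0 0 .1 .7 -.3 0 10; 0 0 .1 1.2 -.5 0 10; 0 0 .1 1.7 -.7 0 10; 0 0 .1 2.2 -.9 0 10; 0 0 .2 2.7 -1.1 0 10; 0 0 .2 3.2 -1.3 0 10; 0 0 .2 3.7 -1.5 0 10; 0 0 .3 4.2 -1.7 0 10; 0 0 .3 4.7 -1.9 0 10; 0 0 .3 5.2 -2.1 0 10' && python3 go.py .477 .171 .375 93.2
```

```text
time_s: 11.2
position: [0.572, 0.0068, 0.3796]
tool_rot: [[-0.107, 0.994, 0.0], [0.994, 0.107, -0.0], [-0.0, 0.0, -1.0]]
ft_force: [0.2, -0.1, -1.5]
grip_width: 0.0211
gripper_force: 115.9
row [0.   0.   0.37] [ 5.78  -2.565  0.152] dist 189.75325468067163 q [-11.2  25.1  73.3  -0.   81.6 -17.3] t 11.2
```

```bash
python3 -m creep '0 0 0 .5 -.2 0 10; 0 0 .1 1 -.4 0 10; 0 0 .1 1.5 -.7 0 10; 0 0 .1 2 -.9 0 10; 0 0 .1 2.5 -1.1 0 10; 0 0 .2 3 -1.3 0 10; 0 0 .2 3.5 -1.6 0 10; 0 0 .2 4 -1.8 0 10; 0 0 .3 4.5 -2 0 10; 0 0 .3 5 -2.2 0 10; 0 0 .4 5.4 -2.4 0 10; 0 0 .4 5.7 -2.5 0 10' && python3 -m creep '0 0 0 0.05 0 0 10; 0 0 0 .05 0 0 10; 0 0 0 .05 0 0 10; 0 0 0 .05 0 0 10; 0 0 0 .05 0 0 10'; python3 bar.py;  python3 go.py .477 .171 .375 93.2
python3 - <<'E'
from h import *
ims=[]
for n in("side","top"):
    p=get_image(n);W=pts(p); ims.append(p["image"])
    for z0,z1 in((.095,.13),(.13,.15),(.15,.185)):
      for y0,y1 in((.2,.245),(.265,.33),(.345,.39)):
        m=(W[...,0]>.4)&(W[...,0]<.55)&(W[...,1]>y0)&(W[...,1]<y1)&(W[...,2]>z0)&(W[...,2]<z1)
        if m.sum()>5: print(n,z0,y0,m.sum(),np.round(W[m].mean(0),3),np.round(W[m].min(0),3),np.round(W[m].max(0),3))
a=ims[0][80:260,130:330];b=ims[1][120:300,90:290]
cv2.imwrite("pics/pre.png",cv2.resize(np.hstack([a,b]),None,fx=2,fy=2))
E
```

```text
time_s: 12.4
position: [0.4792, 0.169, 0.3796]
tool_rot: [[-0.051, 0.999, -0.0], [0.999, 0.051, 0.0], [0.0, -0.0, -1.0]]
ft_force: [0.7, -0.5, -1.9]
grip_width: 0.0216
gripper_force: 115.9
time_s: 12.9
position: [0.4801, 0.169, 0.3795]
tool_rot: [[-0.05, 0.999, -0.0], [0.999, 0.05, -0.0], [-0.0, -0.0, -1.0]]
ft_force: [0.1, -0.2, -1.6]
grip_width: 0.0214
gripper_force: 115.9
n 254 reach 0.042..0.226 lat@0 -0.0271 @.123 -0.0130 @.225 -0.0012 z@.05 0.1622 @.2 0.1627 slopes deg [6.55487974 0.18168942]
n 203 reach 0.171..0.225 lat@0 -0.0011 @.123 -0.0006 @.225 -0.0002 z@.05 0.1707 @.2 0.1610 slopes deg [ 0.20885563 -3.70730808]
row [-0.    0.   -0.04] [ 0.071 -0.098  0.15 ] dist 5.770876140904689 q [ 6.  18.9 83.3 -0.  77.8  3.2] t 13.0
side 0.095 0.2 58 [0.475 0.221 0.108] [0.448 0.213 0.096] [0.502 0.228 0.12 ]
side 0.095 0.345 39 [0.461 0.361 0.105] [0.438 0.356 0.095] [0.486 0.371 0.12 ]
side 0.15 0.265 206 [0.473 0.294 0.167] [0.442 0.265 0.161] [0.505 0.329 0.185]
```

View pics/pre.png

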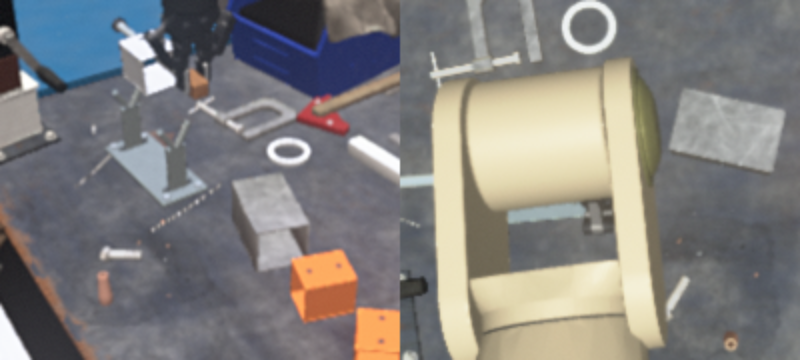

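The tube hangs level on the bar above the stand: tube at (140,65), uprights at (130,125) and (178,165) in the side half. I'll lower it now.

```bash
python3 -m creep '0 0 0 .07 -.1 0.2 10; 0 0 0 .07 -.1 .5 10; 0 0 0 .07 -.1 .9 10; 0 0 0 .07 -.1 1.3 10; 0 0 0 .07 -.1 1.7 10; 0 0 0 .07 -.1 2.1 10; 0 0 0 .07 -.1 2.4 10; 0 0 0 .07 -.1 2.7 10; 0 0 0 .07 -.1 2.9 10; 0 0 0 .07 -.1 3 10; 0 0 0 .07 -.1 3 10; 0 0 0 .07 -.1 3 10'; python3 go.py .477 .171 .261 93.2
```

```text
time_s: 14.3
position: [0.4769, 0.1712, 0.2898]
tool_rot: [[-0.05, 0.999, 0.001], [0.999, 0.05, 0.0], [0.0, 0.001, -1.0]]
ft_force: [-0.6, -0.7, -1.2]
grip_width: 0.0213
gripper_force: 115.9
row [ 0.   -0.   -0.04] [-0.008  0.002  0.961] dist 28.823623296813597 q [ 6.3 24.4 91.4 -0.  64.2  3.4] t 14.3
```

```bash
python3 - <<'E'
from h import *
p=get_image("side");W=pts(p); cv2.imwrite("pics/low.png",cv2.resize(p["image"][80:210,150:300],None,fx=4,fy=4,interpolation=cv2.INTER_CUBIC))
E
```

```text
(no output)
```

View pics/low.png

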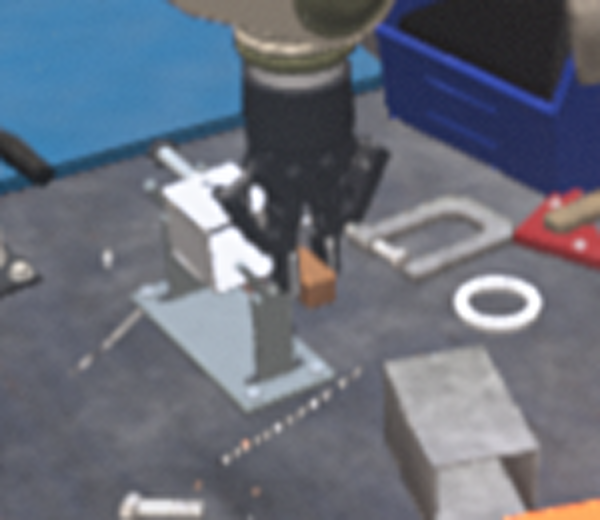

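The tube hangs between the uprights (tube at (210,215), near upright at (270,320)) and the handle is outside at (317,280). I'll do the last 28 mm slowly.

```bash
python3 -m creep '0 0 0 0 0 .2 10; 0 0 0 0 0 .4 10; 0 0 0 0 0 .6 10; 0 0 0 0 0 .75 10; 0 0 0 0 0 .85 10; 0 0 0 0 0 .9 10; 0 0 0 0 0 .9 10; 0 0 0 0 0 .9 10'; python3 bar.py;  python3 go.py .477 .171 .261 93.2
```

```text
time_s: 15.15
position: [0.4768, 0.1712, 0.2627]
tool_rot: [[-0.051, 0.999, 0.0], [0.999, 0.051, 0.0], [0.0, 0.0, -1.0]]
ft_force: [-1.2, 0.2, 0.1]
grip_width: 0.021
gripper_force: 116.3
n 340 reach 0.044..0.225 lat@0 -0.0220 @.123 -0.0093 @.225 0.0011 z@.05 0.1663 @.2 0.1584 slopes deg [ 5.86851617 -3.01259954]
n 383 reach 0.152..0.225 lat@0 0.0115 @.123 0.0035 @.225 -0.0031 z@.05 0.1538 @.2 0.1586 slopes deg [-3.72138159  1.8311552 ]
row [ 0.   -0.   -0.04] [-0.009  0.008  0.057] dist 1.7529824906597007 q [ 6.3 26.5 93.3  0.  60.1  3.4] t 15.25
```

```bash
python3 -m creep '0 0 0 0 0 .05 10; 0 0 0 0 0 .05 10; 0 0 0 0 0 .1 10; 0 0 0 0 0 .1 10; 0 0 0 0 0 .1 10'
```

```text
time_s: 15.75
position: [0.4765, 0.1713, 0.2599]
tool_rot: [[-0.051, 0.999, -0.001], [0.999, 0.051, 0.0], [0.0, -0.001, -1.0]]
ft_force: [-5.3, -1.1, 7.8]
grip_width: 0.0216
gripper_force: 117.5
```

It is seated: 8 N upward and a small −x push from the V. I'll ease off sideways, then open slowly.

```bash
python3 -m creep '0 0 0 0 -.05 0 10; 0 0 0 0 -.05 0 10; 0 0 0 0 -.05 0 20; 0 0 0 0 -.05 0 24; 0 0 0 0 -.05 0 28; 0 0 0 0 -.05 0 34; 0 0 0 0 -.05 0 45; 0 0 0 0 -.05 0 55; 0 0 0 0 -.05 0 60; 0 0 0 0 -.05 0 60' 40 && python3 -m creep '0 0 0 0 0 0 60; 0 0 0 0 0 -.4 60; 0 0 0 0 0 -.9 60; 0 0 0 0 0 -1.6 60; 0 0 0 0 0 -2.6 60; 0 0 0 0 0 -3.6 60; 0 0 0 0 0 -4.6 60; 0 0 0 -1 0 -5 60; 0 0 0 -2.3 0 -5 60; 0 0 0 -3.6 0 -5 60; 0 0 0 -4.8 0 -5 60; 0 0 0 -5 0 -5 60'
python3 - <<'E'
from h import *
p=get_image("side");W=pts(p);s=p["image"][80:210,150:300]
t=get_image("top");V=pts(t)
cv2.imwrite("pics/end.png",cv2.resize(np.hstack([s,t["image"][150:280,90:240]]),None,fx=2.6,fy=2.6,interpolation=cv2.INTER_CUBIC))
for n,X in(("side",W),("top",V)):
  for a,b in((.145,.19),(.235,.25),(.335,.35),(.375,.41)):
    m=(X[...,0]>.44)&(X[...,0]<.51)&(X[...,1]>a)&(X[...,1]<b)&(X[...,2]>.085)&(X[...,2]<.13)
    if m.any(): print(n,a,m.sum(),np.round(np.median(X[m],0),3),np.round(X[m][:,1:].max(0),3),np.round(X[m][:,1:].min(0),3))
  m=(X[...,0]>.42)&(X[...,0]<.52)&(X[...,1]>.24)&(X[...,1]<.35)&(X[...,2]>.07)&(X[...,2]<.115)
  print(n,"tube",cv2.minAreaRect(X[m][:,:2].astype(np.float32)*1000),np.percentile(X[m][:,2],[5,50,95]))
E
```

```text
time_s: 16.75
position: [0.4753, 0.1711, 0.2595]
tool_rot: [[-0.05, 0.999, -0.0], [0.999, 0.05, -0.0], [-0.0, -0.0, -1.0]]
ft_force: [-1.0, 0.1, -0.1]
grip_width: 0.0601
gripper_force: 0.0
time_s: 17.95
position: [0.483, 0.0185, 0.4095]
tool_rot: [[-0.047, 0.999, -0.0], [0.999, 0.047, -0.001], [-0.001, -0.0, -1.0]]
ft_force: [-0.6, 0.3, 0.5]
grip_width: 0.0601
gripper_force: 0.0
side 0.145 148 [0.475 0.162 0.104] [0.19  0.112] [0.146 0.086]
side 0.235 11 [0.471 0.24  0.099] [0.248 0.102] [0.235 0.095]
side 0.335 10 [0.463 0.343 0.099] [0.348 0.101] [0.335 0.092]
side 0.375 23 [0.463 0.391 0.1  ] [0.397 0.109] [0.378 0.095]
side tube ((467.5265197753906, 294.3422546386719), (63.612586975097656, 107.9773941040039), 4.609770774841309) [0.07435837 0.10136169 0.1050197 ]
top 0.145 216 [0.476 0.169 0.106] [0.19 0.11] [0.148 0.085]
top 0.235 34 [0.471 0.243 0.1  ] [0.25  0.105] [0.235 0.095]
top 0.335 36 [0.465 0.342 0.1  ] [0.35  0.104] [0.335 0.096]
top 0.375 82 [0.461 0.389 0.101] [0.396 0.109] [0.375 0.09 ]
top tube ((466.8020324707031, 294.634033203125), (60.07697677612305, 109.8104248046875), 4.0132975578308105) [0.09927895 0.10372619 0.10673835]
```

View pics/end.png

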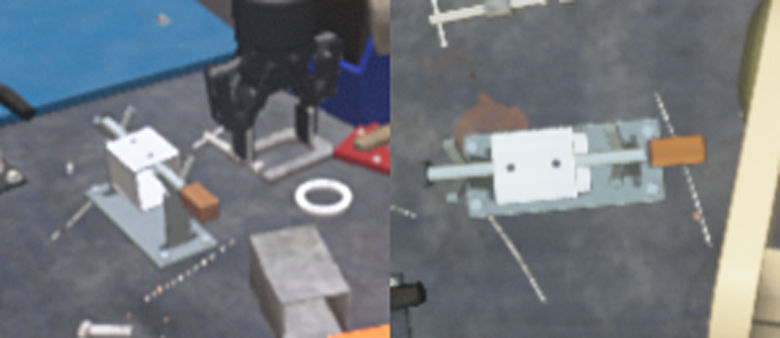

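The bar lies level in both notches: its axis is at about z 0.095, the handle is outside at (677,150) and the disc at (428,175). The tube hangs between the uprights and the gripper is clear. Handing in.

```bash
python3 -m creep '0 0 0 0 0 0 60; 0 0 0 0 0 0 60; 0 0 0 0 0 0 60; 0 0 0 0 0 0 60' >/dev/null; python3 -c "
from rig import job; print(job.close_job())"
```

```text
the job is handed in; nothing more can be done
None
```

The job is handed in (no verdict came back): in the last pictures the bar lies level in both notches with the silver tube hanging between the uprights, the gripper well clear, and the longer offcut never approached.

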